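# Bench flow test: load a filter cartridge and set the air lever

## Robot

A 6-joint arm with a two-finger parallel gripper is mounted at the origin on the work surface. World frame = base frame: x ahead of the robot, y to its left, z up, the work surface at z = 0. Lengths are in m, angles in rad, forces in N, time in s.
With the tool pointing down it reaches from about 0.3 to 0.775 m from the base axis. Payload 14.6 kg.
Tool frame: the origin (TCP) lies midway between the tips of the shut fingers; the grasp point (between the pads) lies 19 mm behind it (tcp_to_grasp is the distance from the TCP to the grasp point, in m); z points along the fingers, y is the line along which they close (so a half turn about z gives the same grasp; the last joint's range is limited). The gripper opens to 94 mm and grips with 3 to 60 N. Pads are 16 mm wide; open, the fingers measure 119 mm over their backs; the gripper's body (75 mm by 177 mm) begins 78 mm behind the grasp point.
Start: joints at [-1.34, 0.3, 1.521, -0, 1.321, -0.067], TCP at [0.161, -0.526, 0.205] pointing down, gripper open.
Joint ranges: [-3.03, 3.03], [-0.79, 2.21], [0.23, 2.52], [-1.04, 4.18], [0, 3.07], [-2.55, 2.55]. Speed limits (rad/s): [2.22, 2.22, 2.57, 3.14, 3.14, 3.14].

## Interface

Orientations are given as [roll, pitch, yaw] about the fixed x, y, z axes, in that order (R = Rz(yaw) Ry(pitch) Rx(roll)).
In Python, from station import * gives the robot as it stands.
- The arm moves only by the tool send_rows, never from a script. Its argument "motion" is a list of rows, each a list of 3 entries, a list of its own where there are three numbers: the shift along the tool's x, y, z in units of 0.03 m (1.0 is 0.03 m), then the turn, a rotation vector about the tool's x, y, z in units of 0.12 rad (1.0 is 0.12 rad), then the opening, from -1 (shut) to 1 (fully open). In form: [[[x, y, z], [rx, ry, rz], grip], ...]. A call has 1 to 12 rows; each row shifts and turns the commanded pose from where the row before left it, along the tool's axes as they then stand; what a row does not reach is not made up. A row lasts 1/10 s, in which the tool goes at most 50 mm and 8.59 degrees, less where a joint would pass 70% of its speed; a pose out of reach is approached as far as the arm can. A call with a number of a shift or a turn outside -1 to 1 is refused whole. A call with a gripper value outside its range is refused whole. The fingers move at their own pace and stop on an object; "squeeze" is the grip in N (left out, the last holds). Time passes only in rows, so rows that do not move let the fingers close. It gives the time, the measured TCP pose, the force, the opening and the grip force at its end, in the units of the state.
- get_obs(): the state, without advancing time (a new reading comes with each control period).
- camera(name): name is "scene" or "top" or "wrist"; returns a dict with "pixels" (420x560x3 uint8, red, green, blue), "depth" (420x560 float32, m along the optical axis (not along the pixel's ray), 0 where there is no reading), "fx", "fy", "cx", "cy" (pixels), "dist" ([k1, k2, p1, p2, k3] as OpenCV has them; the pictures are not rectified), "rvec" (rotation vector, rad) and "tvec" (3), from world to camera coordinates, as OpenCV has them. Camera axes: x right, y down, z forward; pixel columns grow to the right and rows downward; lengths in m; the calibration is good to about 2 mm. A picture is of the moment at which its call begins.
- hand_in(): hands the job in; it is judged then, once.
The state is a dict: "time_s": time; "qpos": joint angles; "joint_vel": joint speeds; "tau": joint torques, N m; "ee_pos": TCP position; "eef_rot": TCP orientation; "force": force on the tool from outside, world axes, zero at the start; "moment": the same for the moment, N m; "grip_width": finger opening in m; "grip_force": force on a finger pad.
Only numpy, scipy, OpenCV 4.12 (cv2) and the standard library are available. Lean on these libraries where they do the work, as an engineer would, in place of code of your own. Each camera call takes 0.05 s, during which the arm holds its last target. There are 200 camera calls.

## Task

Get the orange-capped filter cartridge ready for its flow test: first shut the air by swinging the yellow lever fully home to its shut stop, then, with the air still shut, lay the cartridge gently (no dropping) on its side in the sloping V cradle, black foot down against the rubber stop and orange cap at the raised end, and let go of it. Then open the lever until it lines up with the red pointer on the scale, let go, and leave the cartridge in the cradle. Leave the other cartridges, the glue bottle, the panel stack and the tape roll where they are.

Things in the scene. Friction and masses are not known exactly. Their poses are not given: they have to be found in the camera images.
- filter: the cartridge to test: white pleated cylinder, 52 mm diameter, 150 mm long, about 0.25 kg, orange cap (18 mm deep) at its top, black cap at its foot; starts standing upright among the two spare cartridges. Origin: centre of its foot face; z runs along its axis from foot to orange cap
- filter_top (a point): centre of the orange cap's end face, 150 mm from the foot along the filter's z
- cradle: fixed grey base plate 170 x 85 mm (12 mm thick) with two white V saddles on a 30 degree slope and a round black rubber stop at the low end. Origin: centre of its underside on the bench; x points horizontally from the raised open end to the low stop end, z up. A seated cartridge's axis rises at 30 degrees towards -x.
- seat_foot (a point): centre of the rubber stop's face, where the centre of the cartridge's foot belongs: 62, 0, 52 mm in the cradle's frame. The V saddles (16 mm wide, 45 degree faces, tips 37 mm either side of the axis) are centred 25 and 75 mm up the slope from it
- seat_top (a point): where the centre of the orange cap's end face belongs when seated: -68, 0, 127 mm in the cradle's frame. The last 65 mm of a seated cartridge overhang the saddles freely, with open space at the sides and beneath
- valve: fixed air valve: aluminium block 100 x 100 x 66 mm, white fan-shaped scale plate of 142 mm radius (top 70 mm above the bench) spreading towards -x, a round gauge on a stem behind the lever's axis (stem 36 mm from it towards +x, top 170 mm high). Origin: on the bench, on the lever's vertical axis; z up
- lever (a joint): angle of the yellow lever about the vertical axis through the valve's origin: 0 = shut (at its stop), grows clockwise seen from above as it opens, 1.5 rad = fully open stop. At angle q the arm points from the axis at pi + 0.75 - q in the valve's frame (anticlockwise from its x). Turns with light friction (about 1.2 N at the knob) and stays where left
- lever_knob (a point): middle height (114 mm above the bench) of the upright black knob at the lever's end, 24 mm diameter, from 87 to 137 mm high, 100 mm from the lever's axis; the point's x points outwards along the lever arm (the 14 mm wide arm meets the knob below 96 mm height)
- pointer (a joint): angle at which the red pointer is set for this test, on the lever's scale and in the lever's sense (0 to 1.5 rad); the lever lines up with it when the two angles are equal
- pointer_tip (a point): middle of the flat red pointer lying on the scale plate, 135 mm from the lever's axis, 73 mm above the bench; x points outwards from the axis. It is 8 mm wide and lies below the reach of the lever
- spare_a: spare cartridge with a black top cap, same size as the filter, standing upright; origin at its foot; leave it
- spare_b: spare cartridge with a white top cap, same size as the filter, standing upright; origin at its foot; leave it
- glue: white glue bottle with a red cap, 56 mm diameter, 160 mm tall, standing beside the cradle; origin at its foot; leave it
- panel_stack: stack of pleated filter panels, 100 x 100 x 130 mm; origin at the centre of its underside; leave it
- tape: cardboard-coloured roll lying flat, 90 mm diameter, 40 mm tall; origin at the centre of its underside; leave it
There are look-alikes about, which are no part of the job. Leave any pink look-alike of the valve alone.

How it is judged:
On the way, in this order (a step that is already met when the one before it is completed fails the run):
1. the lever is swung fully home to shut (within 0.07 rad of its stop) while the filter is still out of the cradle (value of joint lever below 0.07 rad and distance between filter and seat_foot above 0.1 m), for 0.2 s.
2. with the lever still shut (below 0.1 rad) the orange-capped cartridge lies in the cradle, foot and cap each within 14 mm of their seated places, let go and at rest (distance between filter and seat_foot below 0.014 m and distance between filter_top and seat_top below 0.014 m and value of joint lever below 0.1 rad and contact force between the fingers and filter below 0.1 N and linear speed of filter below 0.03 m/s), for 0.3 s.
At the end, for the whole second after the job is handed in: The lever stands still in line with the red pointer (within 0.08 rad), and the orange-capped cartridge lies at rest in the cradle, its foot centre within 14 mm of the stop's centre and its cap centre within 14 mm of its seated place (angle between the x axis of lever_knob and the x axis of pointer_tip, either way round below 0.08 rad and velocity of joint lever between -0.03 and 0.03 rad/s and distance between filter and seat_foot below 0.014 m and distance between filter_top and seat_top below 0.014 m and linear speed of filter below 0.03 m/s); the robot touches nothing.
It fails at once if the filter cartridge is dropped or thrown (faster than 0.5 m/s while not touched by the fingers) (linear speed of filter above 0.5 m/s and contact force between the fingers and filter below 0.1 N).
It fails at once if a bystander is moved by more than 30 mm (distance of any of spare_a, spare_b, glue, panel_stack, tape from where it was at the start of the episode above 0.03 m).
It also fails if it takes over 72 s, if anything falls off the work surface, if the arm or the gripper's body presses on something with over 40 N, if the wrist force passes 120 N, or if a joint passes its speed limit or range.

## Working session

There is one attempt and no reset: what is moved stays moved. The work goes in short steps, Python scripts to look and compute and a tool call to move; the robot and the scene stay as the last step left them, time stands still between calls to the robot, and variables do not carry over. Pictures are saved under pics/ and viewed, at most 10 in all, crops included, and the job is handed in when it is done.

Besides the shell and the picture viewer there is one more tool, called by a JSON object that holds its "api" and its "payload", one argument or row to a line. send_rows: Moves the arm, as the interface text tells. Its arguments: {"type":"object","properties":{"motion":{"type":"array"},"squeeze":{"type":"number"}},"required":["motion"]}

```bash
mkdir -p pics
cat > h.py <<'E'
from station import *
import numpy as np, cv2
from scipy.spatial.transform import Rotation as R
def cloud(c):
    h,w=c["depth"].shape
    u,v=np.meshgrid(np.arange(w),np.arange(h))
    K=np.array([[c["fx"],0,c["cx"]],[0,c["fy"],c["cy"]],[0,0,1]])
    n=cv2.undistortPoints(np.stack([u,v],-1).reshape(-1,1,2).astype(float),K,np.array(c["dist"])).reshape(h,w,2)
    d=c["depth"]
    P=np.dstack([n[...,0]*d,n[...,1]*d,d])
    Rm=cv2.Rodrigues(np.array(c["rvec"],float))[0]
    W=(P-np.array(c["tvec"]).ravel())@Rm
    W[d<=0]=np.nan
    return W
def save(c,n): cv2.imwrite("pics/"+n,c["pixels"][...,::-1])
E
python3 - <<'E'
from h import *
for n in("scene","top"):
    c=camera(n); save(c,n+"0.png"); np.savez(n+"0.npz",W=cloud(c),p=c["pixels"])
print(get_obs())
E
```

```text
{'time_s': 0.1, 'qpos': array([-1.33959201e+00,  3.00412254e-01,  1.52150423e+00, -1.17363346e-06,
        1.32068386e+00, -6.65827724e-02]), 'joint_vel': array([-1.13127271e-03, -1.12588553e-03, -2.63732123e-03, -6.33833413e-04,
       -1.12701944e-03, -8.18408549e-05]), 'tau': array([ 7.30574757e-04, -5.32645476e+01, -3.53283620e+01,  7.09515042e-02,
        2.35044683e-02, -4.26154634e-05]), 'ee_pos': array([ 0.16132713, -0.52557158,  0.20495111]), 'eef_rot': array([-3.14058712e+00, -6.59110990e-05,  2.97787348e-01]), 'force': array([ 0.29919365, -0.20450834, -0.10283354]), 'moment': array([0.01839273, 0.01979204, 0.03482278]), 'grip_force': 0.0, 'grip_width': 0.0939511610486137}
```

View pics/scene0.png

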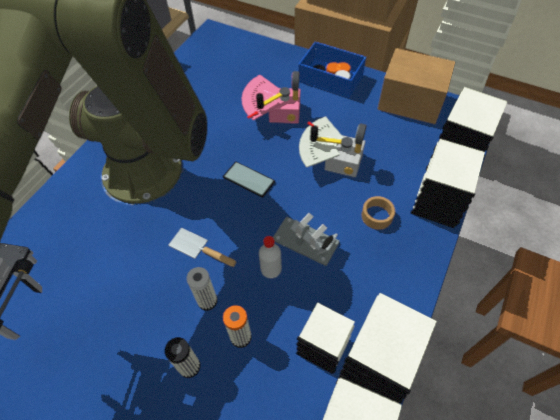

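View pics/top0.png

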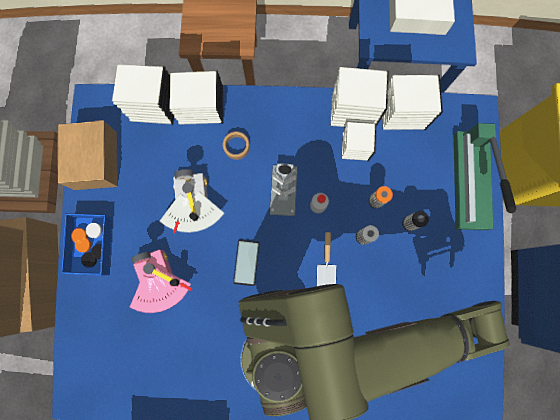

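The top view shows the robot base at about (275,380). The white-scaled valve is at (190,195), with its knob at (194,216) and red pointer at (177,226). The pink look-alike is at (160,275), so I'll leave it alone. The cradle is at (284,188), with its round stop at (284,170), and the glue is at (319,203). There are three candidate cartridges: orange cap (383,195), black cap (415,219) and white/grey cap (369,233). The filter is the orange one. I'll measure these and confirm with a crop.

Run:
```python
from h import *
from scipy import ndimage as N
z=np.load("top0.npz");W=z["W"];p=z["p"]
cv2.imwrite("pics/crop.png",cv2.resize(p[140:260,150:440,::-1],None,fx=2.7,fy=2.7,interpolation=cv2.INTER_CUBIC))
for cam in("top","scene"):
  z=np.load(cam+"0.npz");W=z["W"];p=z["p"]
  hsv=cv2.cvtColor(p,cv2.COLOR_RGB2HSV);H,S,V=[hsv[...,i].astype(int) for i in range(3)]
  for nm,m in dict(orange=(H>5)&(H<16)&(S>170)&(V>120),yellow=(H>20)&(H<32)&(S>150)&(V>90),red=((H<4)|(H>174))&(S>150)&(V>80)).items():
    L,n=N.label(m)
    for i in range(1,n+1):
      q=W[L==i]
      vv,uu=np.where(L==i)
      if len(q)>8: print(cam,nm,len(q),(int(uu.mean()),int(vv.mean())),np.nanmedian(q,0).round(3),np.nanpercentile(q,3,axis=0).round(3),np.nanpercentile(q,97,axis=0).round(3))
z=np.load("top0.npz");W=z["W"]
for nm,(u0,v0,u1,v1),zl in [("cradle_pl",(262,155,305,222),(.006,.02)),("cradle_hi",(262,155,305,222),(.03,.2)),("glue",(300,185,335,220),(.14,.18)),("orange",(365,180,400,212),(.135,.17)),("black",(400,205,432,235),(.135,.17)),("white",(355,220,385,245),(.135,.17)),("scale",(155,160,225,240),(.06,.076)),("gauge/knob",(155,150,225,240),(.125,.19)),("knob",(180,205,210,225),(.12,.15)),("tape",(215,120,255,165),(.03,.05)),("panel",(335,115,380,165),(.12,.14))]:
  q=W[v0:v1,u0:u1].reshape(-1,3);q=q[(q[:,2]>zl[0])&(q[:,2]<zl[1])]
  if len(q)<4: print(nm,len(q)); continue
  print(nm,len(q),q.mean(0).round(4),q.min(0).round(3),q.max(0).round(3),cv2.minAreaRect((q[:,:2]*1000).astype(np.float32)))
```

```text
top orange 158 (383, 194) [ 0.54  -0.316  0.15 ] [ 0.52  -0.342  0.138] [ 0.564 -0.296  0.159]
top orange 293 (80, 239) [0.374 0.685 0.036] [0.34  0.657 0.027] [0.408 0.715 0.043]
top yellow 5352 (534, 153) [ 0.835 -1.1   -0.375] [ 0.649 -1.23  -0.678] [ 1.027 -1.084 -0.117]
top yellow 73 (190, 201) [0.508 0.298 0.098] [0.478 0.286 0.09 ] [0.537 0.31  0.105]
top yellow 74 (161, 275) [0.268 0.381 0.097] [0.253 0.352 0.09 ] [0.282 0.41  0.104]
top red 50 (321, 198) [ 0.521 -0.12   0.161] [ 0.511 -0.132  0.15 ] [ 0.532 -0.11   0.166]
top red 31 (175, 226) [0.429 0.349 0.075] [0.409 0.341 0.07 ] [0.443 0.354 0.082]
top red 30 (184, 286) [0.235 0.311 0.074] [0.225 0.292 0.068] [0.244 0.323 0.08 ]
scene orange 167 (337, 66) [0.372 0.685 0.036] [0.344 0.654 0.031] [0.412 0.712 0.041]
scene orange 351 (234, 317) [ 0.544 -0.323  0.15 ] [ 0.52  -0.345  0.137] [ 0.567 -0.297  0.153]
scene yellow 67 (271, 98) [0.269 0.378 0.096] [0.255 0.345 0.09 ] [0.285 0.41  0.1  ]
scene yellow 9 (291, 117) [0.335 0.385 0.034] [0.329 0.382 0.029] [0.34  0.389 0.041]
scene yellow 72 (328, 139) [0.505 0.294 0.0
[... 1764 characters left out ...]
216 [0.5577 0.3083 0.1543] [0.448 0.272 0.126] [0.603 0.348 0.182] ((525.429443359375, 299.88226318359375), (157.86915588378906, 57.69618225097656), 15.667868614196777)
knob 53 [0.4589 0.2827 0.1356] [0.448 0.271 0.12 ] [0.47  0.295 0.145] ((459.3756408691406, 283.2409362792969), (22.28949546813965, 22.708850860595703), 76.82179260253906)
tape 230 [0.7181 0.1691 0.0399] [0.672 0.123 0.03 ] [0.806 0.239 0.049] ((745.7606811523438, 176.07518005371094), (148.38699340820312, 88.61318969726562), 15.687487602233887)
panel 882 [ 0.7374 -0.2504  0.1291] [ 0.683 -0.31   0.12 ] [ 0.808 -0.168  0.14 ] ((747.0203857421875, -236.83438110351562), (141.9066162109375, 124.21202087402344), 87.92108154296875)
```

View pics/crop.png

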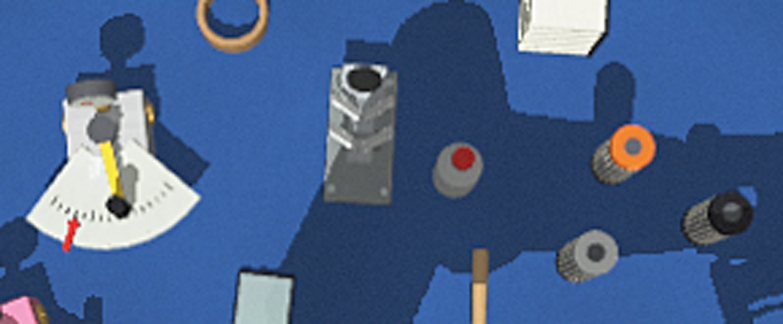

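The crop confirms the target: the orange cap is at crop (633,145), with black at (730,213) and grey at (596,252). The red pointer is at crop (71,235) and the black knob at (119,207). Next I'll refine the valve axis, pointer angle and cradle pose.

Run:
```python
from h import *
from scipy.optimize import least_squares
for cam,vb,cb in(("top",(150,225,155,240),(258,308,150,226)),("scene",(295,375,115,180),(268,345,205,268))):
  z=np.load(cam+"0.npz");W=z["W"];p=z["p"]
  hsv=cv2.cvtColor(p,cv2.COLOR_RGB2HSV)
  # scale rim
  w=W[vb[2]:vb[3],vb[0]:vb[1]].reshape(-1,3);s=hsv[vb[2]:vb[3],vb[0]:vb[1]].reshape(-1,3)
  q=w[(abs(w[:,2]-.07)<.008)&(s[:,1]<80)&(s[:,2]>110)][:,:2]
  hull=cv2.convexHull((q*1000).astype(np.float32))[:,0]/1000
  print(cam,"hull",hull.round(3).tolist())
  ax=np.array([.555,.31])
  th=np.arctan2(q[:,1]-ax[1],-(q[:,0]-ax[0])); r=np.hypot(*(q-ax).T)
  rim=[]
  for a in np.linspace(-.65,.65,27):
    m=abs(th-a)<.025
    if m.sum()>3: rim.append(q[m][np.argmax(r[m])])
  rim=np.array(rim)
  f=least_squares(lambda x:np.hypot(*(rim-x).T)-.141,ax,loss="soft_l1",f_scale=.002)
  print("axis",f.x.round(4),np.abs(f.fun).mean(),len(rim))
  # cradle plate
  w=W[cb[2]:cb[3],cb[0]:cb[1]].reshape(-1,3);s=hsv[cb[2]:cb[3],cb[0]:cb[1]].reshape(-1,3)
  q=w[(abs(w[:,2]-.012)<.006)&(s[:,1]<90)]
  print("plate",len(q),cv2.minAreaRect((q[:,:2]*1000).astype(np.float32)),np.percentile(q,[1,99],axis=0).round(3).tolist())
  q=w[(w[:,2]>.03)&(s[:,1]<90)]
  for lo,hi in((.03,.05),(.05,.07),(.07,.09),(.09,.13)):
    k=q[(q[:,2]>lo)&(q[:,2]<hi)]
    if len(k): print(lo,len(k),k.mean(0).round(3),k.min(0).round(3),k.max(0).round(3))
  dk=w[(w[:,2]>.03)&(s[:,2]<60)&(s[:,1]<120)]; print("dark",len(dk),dk.mean(0).round(3),dk.min(0).round(3),dk.max(0).round(3))
```

```text
top hull [[0.6069999933242798, 0.2720000147819519], [0.6069999933242798, 0.289000004529953], [0.593999981880188, 0.36899998784065247], [0.4519999921321869, 0.4050000011920929], [0.4440000057220459, 0.40299999713897705], [0.44200000166893005, 0.4009999930858612], [0.42899999022483826, 0.3790000081062317], [0.421999990940094, 0.3610000014305115], [0.4169999957084656, 0.34200000762939453], [0.414000004529953, 0.328000009059906], [0.414000004529953, 0.32100000977516174], [0.41499999165534973, 0.2980000078678131], [0.41499999165534973, 0.29499998688697815], [0.4180000126361847, 0.2750000059604645], [0.42500001192092896, 0.25099998712539673], [0.4429999887943268, 0.23000000417232513], [0.453000009059906, 0.21699999272823334], [0.4560000002384186, 0.21299999952316284], [0.46700000762939453, 0.20399999618530273], [0.47999998927116394, 0.19499999284744263]]
axis [0.5554 0.3141] 0.0020903146098081183 27
plate 575 ((570.3388061523438, -0.27571868896484375), (84.63478088378906, 171.38340759277344), 88.1063003540039) [[0.486, -0.043, 0.006], [0.652, 0.042, 0.018]]
0.03 158 [ 0.601 -0.     0.041] 
[... 1377 characters left out ...]
49999940395355, 0.1940000057220459], [0.4790000021457672, 0.19099999964237213], [0.6069999933242798, 0.2680000066757202]]
axis [0.5538 0.3133] 0.00203588529694085 27
plate 968 ((569.5132446289062, -3.8326797485351562), (87.914306640625, 170.96656799316406), 87.6040267944336) [[0.486, -0.047, 0.007], [0.653, 0.039, 0.017]]
0.03 260 [ 0.586 -0.01   0.042] [ 0.548 -0.13   0.03 ] [0.638 0.023 0.05 ]
0.05 354 [ 0.587 -0.013  0.06 ] [ 0.527 -0.148  0.05 ] [0.65  0.033 0.07 ]
0.07 157 [ 0.557 -0.037  0.08 ] [ 0.531 -0.148  0.07 ] [0.645 0.038 0.09 ]
0.09 175 [ 0.538 -0.127  0.109] [ 0.526 -0.148  0.09 ] [ 0.56  -0.037  0.13 ]
dark 68 [ 0.635 -0.009  0.059] [ 0.626 -0.027  0.043] [0.645 0.011 0.072]
```

{"api": "send_rows", "payload": {
  "motion": [
    [[0,0,-1],[0,0,0],0.2],
    [[0.5,-0.5,-1],[0,0,0],0.2],
    [[1,-1,0],[0,0,0],0.2],
    [[1,-1,0],[0,0,0],0.2],
    [[1,-1,0],[0,0,0],0.2],
    [[1,-1,0],[0,0,0],0.2],
    [[1,-1,0],[0,0,0],0.2],
    [[1,-1,0],[0,0,0],0.2],
    [[1,-1,0],[0,0,0],0.2],
    [[1,-1,0],[0,0,0],0.2],
    [[1,-1,0],[0,0,0],0.2],
    [[1,-1,0],[0,0,0],0.2]
  ]
}}

```text
time_s: 1.3
ee_pos: [0.3704, -0.1305, 0.2654]
eef_rot: [3.142, -0.0, 0.298]
force: [-0.3, -0.3, -0.2]
grip_width: 0.0563
grip_force: 0.0
```

{"api": "send_rows", "payload": {
  "motion": [
    [[0.6,-1,0],[0,0,0],0.2],
    [[0.6,-1,0],[0,0,0],0.2],
    [[0.6,-1,0],[0,0,0],0.2],
    [[0.6,-1,0],[0,0,0],0.2],
    [[0.6,-1,0],[0,0,0],0.2],
    [[0.6,-1,0],[0,0,0],0.2],
    [[0.6,-1,0],[0,0,0],0.2],
    [[0.6,-1,0],[0,0,0],0.2],
    [[0.6,-1,0],[0,0,0],0.2],
    [[0.6,-1,0],[0,0,0],0.2],
    [[0.6,-1,0],[0,0,0],0.2],
    [[0,0,0],[0,0,0],0.2]
  ]
}}

```text
time_s: 2.5
ee_pos: [0.4625, 0.2441, 0.2645]
eef_rot: [-3.141, 0.001, 0.301]
force: [-1.1, -0.8, -0.3]
grip_width: 0.0568
grip_force: 0.0
```

{"api": "send_rows", "payload": {
  "motion": [
    [[0.27,-0.9,0.5],[0,0,0],0.2],
    [[0,-0.38,0.5],[0,0,0],0.2],
    [[0,0,1],[0,0,0],0.2],
    [[0,0,1],[0,0,0],0.2],
    [[0,0,0],[0,0,0],0.2]
  ]
}}

```text
time_s: 3.0
ee_pos: [0.4574, 0.2792, 0.1719]
eef_rot: [3.14, 0.007, 0.298]
force: [0.0, 0.7, -0.2]
grip_width: 0.0562
grip_force: 0.0
```

Run:
```python
from h import *
c=camera("top");W=cloud(c);save(c,"t2.png")
w=camera("wrist");save(w,"w2.png")
cv2.imwrite("pics/two.png",np.hstack([cv2.resize(c["pixels"][150:250,140:260,::-1],(400,333)),cv2.resize(w["pixels"][...,::-1],(400,333))]))
```

```text
(no output)
```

View pics/two.png

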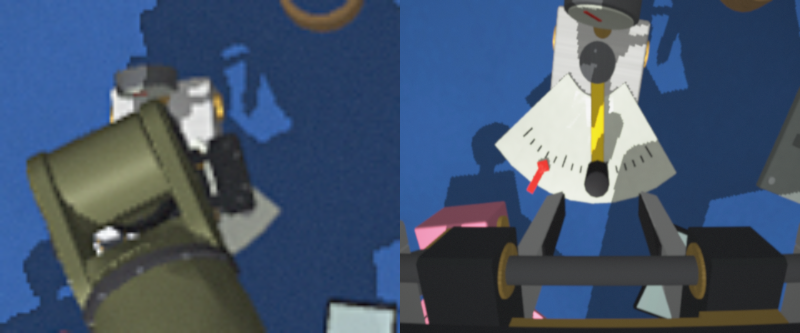

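The wrist view on the right shows the knob at (597,180), centred between the fingers and with the lever arm aligned to the tool. The pointer is at (537,177). I'll descend and grip gently.

{"api": "send_rows", "payload": {
  "motion": [
    [[0,0,1],[0,0,0],0.2],
    [[0,0,1],[0,0,0],0.2],
    [[0,0,0.33],[0,0,0],0.2],
    [[0,0,0],[0,0,0],-0.7],
    [[0,0,0],[0,0,0],-0.7],
    [[0,0,0],[0,0,0],-0.7],
    [[0,0,0],[0,0,0],-0.7]
  ],
  "squeeze": 12
}}

```text
time_s: 3.8
ee_pos: [0.4595, 0.2808, 0.1068]
eef_rot: [-3.141, -0.002, 0.298]
force: [-0.1, 2.2, 1.7]
grip_width: 0.0275
grip_force: 0.6
```

{"api": "send_rows", "payload": {
  "motion": [
    [[0,0,0],[0,0,0],-0.7],
    [[0,0,0],[0,0,0],-0.7],
    [[0.006,0.2,0],[0,0,-0.5],-0.7],
    [[0.006,0.2,0],[0,0,-0.5],-0.7],
    [[0.006,0.2,0],[0,0,-0.5],-0.7],
    [[0.006,0.2,0],[0,0,-0.5],-0.7],
    [[0.006,0.2,0],[0,0,-0.5],-0.7],
    [[0.006,0.2,0],[0,0,-0.5],-0.7],
    [[0.006,0.2,0],[0,0,-0.5],-0.7],
    [[0.006,0.2,0],[0,0,-0.5],-0.7],
    [[0,0,0],[0,0,0],-0.7]
  ]
}}

```text
time_s: 4.9
ee_pos: [0.4853, 0.2403, 0.1066]
eef_rot: [3.14, -0.005, 0.779]
force: [8.4, 8.6, -1.4]
grip_width: 0.024
grip_force: 12.0
```

{"api": "send_rows", "payload": {
  "motion": [
    [[0.003,0.15,0],[0,0,-0.3],-0.7],
    [[0.003,0.15,0],[0,0,-0.3],-0.7],
    [[0,0,0],[0,0,0],-0.7],
    [[0,0,0],[0,0,0],-0.7]
  ]
}}

```text
time_s: 5.3
ee_pos: [0.4915, 0.2347, 0.1066]
eef_rot: [3.14, -0.005, 0.85]
force: [9.0, 9.0, -1.1]
grip_width: 0.0234
grip_force: 12.0
```

{"api": "send_rows", "payload": {
  "motion": [
    [[0.1,0.12,0],[0,0,-0.2],-0.7],
    [[0,0.12,0],[0,0,-0.2],-0.7],
    [[0,0,0],[0,0,0],-0.7],
    [[0,0,0],[0,0,0],-0.7]
  ]
}}

```text
time_s: 5.7
ee_pos: [0.4954, 0.233, 0.1061]
eef_rot: [-3.136, 0.0, 0.899]
force: [-18.6, 15.6, 11.9]
grip_width: 0.0301
grip_force: 12.0
```

{"api": "send_rows", "payload": {
  "motion": [
    [[0,0,0],[0,0,0],0.2],
    [[0,0,0],[0,0,0],0.2],
    [[0,0,0],[0,0,0],0.2],
    [[0,0,-1],[0,0,0],0.2],
    [[0,0,-1],[0,0,0],0.2],
    [[0,0,-1],[0,0,0],0.2],
    [[0,0,0],[0,0,0],0.2]
  ]
}}

```text
time_s: 6.4
ee_pos: [0.4989, 0.2312, 0.1995]
eef_rot: [3.138, -0.005, 0.897]
force: [0.0, 0.7, -0.1]
grip_width: 0.0563
grip_force: 0.0
```

```bash
cat >> h.py <<'E'
AX=np.array([.5546,.3125])
def lever(cam="wrist"):
    "direction (rad beyond pi) of yellow arm, and of the red pointer, about AX; depth-based"
    c=camera(cam);W=cloud(c);p=c["pixels"]
    hsv=cv2.cvtColor(p,cv2.COLOR_RGB2HSV);H,S,V=[hsv[...,i].astype(int) for i in range(3)]
    near=np.hypot(W[...,0]-AX[0],W[...,1]-AX[1])
    y=(H>20)&(H<32)&(S>140)&(V>60)&(near<.095)&(near>.02)&(abs(W[...,2]-.094)<.015)
    r=((H<5)|(H>174))&(S>150)&(near<.16)&(near>.1)&(abs(W[...,2]-.073)<.012)
    k=(near>.07)&(near<.13)&(abs(W[...,2]-.137)<.006)&(V<70)
    out=[]
    for m in(y,r,k):
        q=np.nanmedian(W[m],0) if m.any() else np.full(3,np.nan)
        out.append((m.sum(),q.round(4),round(float(np.arctan2(AX[1]-q[1],AX[0]-q[0])),3)))
    return c,out
E
python3 - <<'E'
from h import *
c,o=lever(); print(o); save(c,"w3.png"); print(get_obs()["ee_pos"],get_obs()["qpos"])
c,o=lever("scene"); print(o)
E
```

```text
[(np.int64(1378), array([0.5216, 0.2719, 0.0951]), 0.888), (np.int64(404), array([0.4299, 0.3484, 0.0735]), -0.281), (np.int64(752), array([0.4936, 0.2358, 0.1359]), 0.899)]
[0.49813406 0.23097512 0.19708189] [ 3.67564152e-01  3.02719355e-01  1.53716207e+00 -2.06890756e-04
  1.29847332e+00  1.04086859e+00]
[(np.int64(98), array([0.5289, 0.2744, 0.0956]), 0.977), (np.int64(23), array([0.4266, 0.3477, 0.0745]), -0.268), (np.int64(33), array([0.4951, 0.2286, 0.1361]), 0.954)]
```

View pics/w3.png

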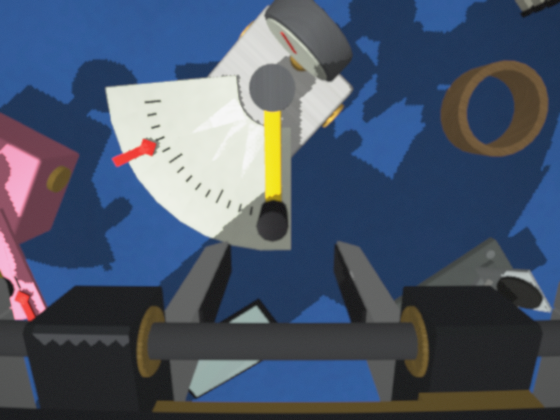

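The wrist view shows the lever at (272,180), at the far right end of the ticks, and the pointer at (135,153). I'll check the shut angle against the tick marks.

Run:
```python
from h import *
c=camera("wrist");W=cloud(c);V=cv2.cvtColor(c["pixels"],cv2.COLOR_RGB2GRAY).astype(int)
r=np.hypot(W[...,0]-AX[0],W[...,1]-AX[1]);a=np.arctan2(AX[1]-W[...,1],AX[0]-W[...,0])
m=(r>.104)&(r<.128)&(abs(W[...,2]-.07)<.006)
h=[(round(t,2),int(np.percentile(V[m&(abs(a-t)<.01)],25)) if (m&(abs(a-t)<.01)).any() else -1) for t in np.arange(-.9,1.15,.02)]
print(*[f"{t}:{v}" for t,v in h])
e=(abs(W[...,2]-.07)<.006)&(r>.1)&(r<.135)&(V>90); print(np.nanpercentile(a[e],[.2,1,99,99.8]))
```

```text
-0.9:-1 -0.88:-1 -0.86:-1 -0.84:-1 -0.82:-1 -0.8:-1 -0.78:-1 -0.76:-1 -0.74:177 -0.72:206 -0.7:224 -0.68:225 -0.66:225 -0.64:225 -0.62:223 -0.6:168 -0.58:226 -0.56:227 -0.54:227 -0.52:225 -0.5:196 -0.48:226 -0.46:228 -0.44:228 -0.42:226 -0.4:194 -0.38:230 -0.36:230 -0.34:188 -0.32:122 -0.3:113 -0.28:113 -0.26:113 -0.24:121 -0.22:165 -0.2:203 -0.18:231 -0.16:231 -0.14:231 -0.12:227 -0.1:201 -0.08:231 -0.06:232 -0.04:232 -0.02:229 0.0:217 0.02:234 0.04:235 0.06:234 0.08:231 0.1:218 0.12:232 0.14:232 0.16:233 0.18:230 0.2:206 0.22:232 0.24:232 0.26:232 0.28:227 0.3:210 0.32:231 0.34:232 0.36:232 0.38:230 0.4:223 0.42:233 0.44:232 0.46:232 0.48:227 0.5:198 0.52:225 0.54:215 0.56:141 0.58:135 0.6:133 0.62:133 0.64:134 0.66:133 0.68:126 0.7:127 0.72:133 0.74:133 0.76:109 0.78:105 0.8:-1 0.82:-1 0.84:-1 0.86:-1 0.88:-1 0.9:-1 0.92:-1 0.94:-1 0.96:-1 0.98:106 1.0:110 1.02:110 1.04:116 1.06:-1 1.08:-1 1.1:-1 1.12:-1 1.14:-1
[-0.73602497 -0.71737019  0.9966409   1.02603995]
```

{"api": "send_rows", "payload": {
  "motion": [
    [[0,0,-0.2],[0,0,1],1],
    [[0,0,-0.2],[0,0,1],1],
    [[0,0,-0.2],[0,0,1],1],
    [[0,0,-0.2],[0,0,1],1],
    [[0,0,-0.2],[0,0,1],1],
    [[0,0,-0.2],[0,0,1],1],
    [[0,0,-0.2],[0,0,1],1],
    [[0,0,-0.2],[0,0,1],1],
    [[0,0,-0.2],[0,0,1],1],
    [[0,0,-0.2],[0,0,1],1],
    [[0,0,-0.2],[0,0,1],1],
    [[0,0,-0.2],[0,0,1],1]
  ]
}}

```text
time_s: 7.75
ee_pos: [0.4972, 0.2308, 0.2662]
eef_rot: [3.14, 0.001, -0.547]
force: [-0.2, -1.0, 0.6]
grip_width: 0.0941
grip_force: 0.0
```

The ticks put shut at a direction of 0.90 rad. The lever reads about 0.89, so it is shut. The pointer is at about −0.28, which gives q ≈ 1.18. Now to the filter.

{"api": "send_rows", "payload": {
  "motion": [
    [[0,0,0],[0,0,0.36],1],
    [[0.85,0.96,0],[0,0,0],1],
    [[0.85,0.96,0],[0,0,0],1],
    [[0.85,0.96,0],[0,0,0],1],
    [[0.85,0.96,0],[0,0,0],1],
    [[0.85,0.96,0],[0,0,0],1],
    [[0.85,0.96,0],[0,0,0],1],
    [[0.85,0.96,0],[0,0,0],1],
    [[0.85,0.96,0],[0,0,0],1],
    [[0.85,0.96,0],[0,0,0],1],
    [[0.85,0.96,0],[0,0,0],1],
    [[0.85,0.96,0],[0,0,0],1]
  ]
}}

```text
time_s: 8.95
ee_pos: [0.5558, -0.1897, 0.2659]
eef_rot: [3.141, 0.002, -0.586]
force: [0.8, -0.2, 1.2]
grip_width: 0.0936
grip_force: 0.0
```

{"api": "send_rows", "payload": {
  "motion": [
    [[0.85,0.96,0],[0,0,0],1],
    [[0.85,0.96,0],[0,0,0],1],
    [[0.85,0.96,0],[0,0,0],1],
    [[0,0,0],[0,-0.87,0],1],
    [[0,0,0],[0,-0.87,0],1],
    [[0,0,0],[0,-0.87,0],1],
    [[0,0,0],[0,-0.87,0],1],
    [[0,0,0],[0,-0.87,0],1],
    [[0,0,0],[0,0,0],1],
    [[0,0,0],[0,0,0],1]
  ]
}}

```text
time_s: 9.95
ee_pos: [0.5724, -0.3026, 0.2655]
eef_rot: [3.141, 0.522, -0.586]
force: [0.4, 1.0, 0.6]
grip_width: 0.0939
grip_force: 0.0
```

Run:
```python
from h import *
c=camera("wrist");W=cloud(c);save(c,"w4.png");p=c["pixels"]
hsv=cv2.cvtColor(p,cv2.COLOR_RGB2HSV);H,S,V=[hsv[...,i].astype(int) for i in range(3)]
m=(H>5)&(H<16)&(S>170)&(V>80)&(abs(W[...,2]-.15)<.006)
q=W[m];print(len(q),q.mean(0),cv2.minEnclosingCircle((q[:,:2]*1000).astype(np.float32)),np.percentile(q,[1,50,99],axis=0).round(4).tolist())
o=get_obs();print(o["ee_pos"],R.from_euler("xyz",o["eef_rot"]).as_matrix().round(3),o["qpos"].round(2))
```

```text
163 [ 0.5615917  -0.32837648  0.14618042] ((551.1505126953125, -324.1321716308594), 23.20107650756836) [[0.5436, -0.3455, 0.144], [0.564, -0.3298, 0.1462], [0.5673, -0.3029, 0.1486]]
[ 0.57221963 -0.30237287  0.26725664] [[ 0.724 -0.553 -0.414]
 [-0.48  -0.833  0.274]
 [-0.496  0.    -0.868]] [-0.55  0.9   0.55  0.02  2.22  1.61]
```

View pics/w4.png

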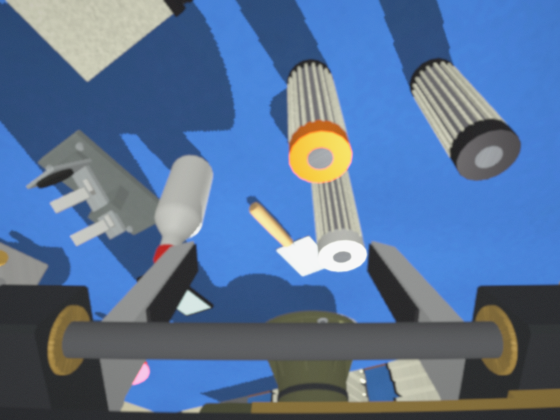

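The wrist view shows the orange cap at (320,155), ahead of the fingers. The spare caps are at (485,155) black and (342,248) white. I'll refine the centre with a wider hue range.

```bash
cat >> h.py <<'E'
def rel(tcp,Rt=None):
    "shift (units .03) in current tool axes to a world TCP position, and turn units to Rt"
    o=get_obs();M=R.from_euler("xyz",o["eef_rot"])
    s=M.inv().apply(np.array(tcp)-o["ee_pos"])/.03
    t=(M.inv()*Rt).as_rotvec()/.12 if Rt is not None else None
    return s.round(2),t
E
python3 - <<'E'
from h import *
c=camera("wrist");W=cloud(c);p=c["pixels"]
hsv=cv2.cvtColor(p,cv2.COLOR_RGB2HSV);H,S,V=[hsv[...,i].astype(int) for i in range(3)]
m=(H>5)&(H<30)&(S>120)&(V>80)&(abs(W[...,2]-.148)<.006)&(np.hypot(W[...,0]-.54,W[...,1]+.32)<.06)
q=W[m]; cc,rr=cv2.minEnclosingCircle((q[:,:2]*1000).astype(np.float32)); print(len(q),cc,rr,np.percentile(q,[.5,50,99.5],axis=0).round(4).tolist())
cen=np.array([*cc,0])/1000; cen[2]=.122
M=R.from_euler("xyz",get_obs()["eef_rot"]);z=M.as_matrix()[:,2]
tcp=cen+.019*z
print(tcp,rel(tcp-.1*z)[0],rel(tcp)[0])
E
```

```text
2226 (541.638671875, -321.1102294921875) 26.302026748657227 [[0.5171, -0.3452, 0.1424], [0.5478, -0.3229, 0.1492], [0.5672, -0.2965, 0.1507]]
[ 0.53379468 -0.31591012  0.10549453] [1.98 1.09 1.79] [1.98 1.09 5.12]
```

{"api": "send_rows", "payload": {
  "motion": [
    [[0.99,0.55,0],[0,0,0],1],
    [[0.99,0.54,0],[0,0,0],1],
    [[0,0,0.6],[0,0,0],1],
    [[0,0,0.6],[0,0,0],1],
    [[0,0,0.6],[0,0,0],1],
    [[0,0,0],[0,0,0],1],
    [[0,0,0],[0,0,0],1]
  ]
}}

```text
time_s: 10.75
ee_pos: [0.5708, -0.3408, 0.192]
eef_rot: [-3.142, 0.516, -0.585]
force: [-0.3, 0.2, 0.4]
grip_width: 0.0937
grip_force: 0.0
```

Run:
```python
from h import *
print(rel([.53379,-.31591,.1055])[0],get_obs()["ee_pos"])
```

```text
[ 0.13 -0.01  3.24] [ 0.57081196 -0.34082966  0.19196351]
```

{"api": "send_rows", "payload": {
  "motion": [
    [[0.1,0,0.7],[0,0,0],1],
    [[0,0,0.7],[0,0,0],1],
    [[0,0,0.7],[0,0,0],1],
    [[0,0,0.7],[0,0,0],1],
    [[0,0,0.44],[0,0,0],1],
    [[0,0,0],[0,0,0],1]
  ]
}}

```text
time_s: 11.35
ee_pos: [0.5326, -0.3155, 0.1039]
eef_rot: [-3.141, 0.519, -0.585]
force: [0.5, -0.3, 0.3]
grip_width: 0.0938
grip_force: 0.0
```

{"api": "send_rows", "payload": {
  "motion": [
    [[0,0,0],[0,0,0],-0.2],
    [[0,0,0],[0,0,0],-0.2],
    [[0,0,0],[0,0,0],-0.2],
    [[0,0,0],[0,0,0],-0.2],
    [[0,0,0],[0,0,0],-0.2],
    [[0,0,0],[0,0,0],-0.2]
  ],
  "squeeze": 45
}}

```text
time_s: 11.95
ee_pos: [0.5327, -0.3155, 0.1038]
eef_rot: [-3.141, 0.519, -0.585]
force: [0.7, -0.1, -0.1]
grip_width: 0.0516
grip_force: 44.9
```

{"api": "send_rows", "payload": {
  "motion": [
    [[-0.25,0,-0.43],[0,0,0],-0.2],
    [[-0.49,0,-0.87],[0,0,0],-0.2],
    [[-0.49,0,-0.87],[0,0,0],-0.2],
    [[-0.49,0,-0.87],[0,0,0],-0.2],
    [[-0.49,0,-0.87],[0,0,0],-0.2],
    [[-0.49,0,-0.87],[0,0,0],-0.2],
    [[-0.25,0,-0.43],[0,0,0],-0.2],
    [[0,0,0],[0,0,0],-0.2]
  ]
}}

```text
time_s: 12.75
ee_pos: [0.5334, -0.3161, 0.2864]
eef_rot: [-3.142, 0.515, -0.585]
force: [-0.5, 0.7, -2.8]
grip_width: 0.0517
grip_force: 44.9
```

```bash
cat >> h.py <<'E'
M0=R.from_euler("xyz",[-3.141,.519,-.585])
F=M0.inv().apply(np.array([.5416,-.321,0])-[.5327,-.3155,.1038]); F[1]=0
CY=-.035; CC=np.array([.570,-.001,0]); RC=R.from_euler("z",CY)
SF=CC+RC.apply([.062,0,.052]); ST=CC+RC.apply([-.068,0,.127])
# tool at seat: tilt of cartridge from the tool's axis as grasped
RT=RC*R.from_euler("x",np.pi)*R.from_euler("y",-.519+np.pi/3)
def tcp_for(foot): return foot-RT.apply(F)
N=RC.apply([.5,0,np.sqrt(.75)]); A=RC.apply([np.sqrt(.75),0,-.5])  # V normal, down-slope
E
python3 - <<'E'
from h import *
print(F,SF,ST,RT.as_euler("xyz"),tcp_for(SF))
pre=tcp_for(SF+.14*N-.003*A); print(pre, rel(pre,RT))
o=get_obs();print(o["ee_pos"],o["force"],R.from_euler("xyz",o["eef_rot"]).as_matrix().round(3))
E
```

```text
[0.06056615 0.         0.08494448] [ 0.63196203 -0.00316956  0.052     ] [0.50204165 0.00137951 0.127     ] [ 3.14159265 -0.52819755 -0.035     ] [5.36898190e-01 1.59036647e-04 9.48440118e-02]
[ 0.60425883 -0.00219955  0.21758757] (array([ -2.19, -10.03,   3.87]), array([ 0.03160584,  8.46301152, -4.79719524]))
[ 0.53340965 -0.31614114  0.28637358] [-0.49455194  0.66028158 -2.79856145] [[ 0.725 -0.553 -0.41 ]
 [-0.481 -0.833  0.272]
 [-0.492 -0.    -0.87 ]]
```

{"api": "send_rows", "payload": {
  "motion": [
    [[0,0,0],[0,0.5,0],-0.2],
    [[0,0,0],[0,0.87,0],-0.2],
    [[0,0,0],[0,0.87,0],-0.2],
    [[0,0,0],[0,0.87,0],-0.2],
    [[0,0,0],[0,0.87,0],-0.2],
    [[0,0,0],[0,0.87,0],-0.2],
    [[0,0,0],[0,0.87,0],-0.2],
    [[0,0,0],[0,0.87,0],-0.2],
    [[0,0,0],[0,0.87,0],-0.2],
    [[0,0,0],[0,0.87,0],-0.2],
    [[0,0,0],[0,0.37,0],-0.2],
    [[0,0,0],[0,0,0],-0.2]
  ]
}}

```text
time_s: 13.95
ee_pos: [0.532, -0.3151, 0.2821]
eef_rot: [-3.141, -0.522, -0.586]
force: [-0.2, 0.5, -2.4]
grip_width: 0.0519
grip_force: 44.9
```

Run:
```python
from h import *
o=get_obs();print(o["ee_pos"],o["qpos"].round(2),o["grip_width"])
print(rel(o["ee_pos"],RT))
```

```text
[ 0.53201638 -0.31512212  0.28206744] [-0.6   0.12  1.64  0.01  0.86  1.56] 0.05185926364162119
(array([0., 0., 0.]), array([ 2.2993445 ,  0.04622648, -3.96893371]))
```

{"api": "send_rows", "payload": {
  "motion": [
    [[0,0,0],[0.33,0.007,-0.567],-0.2],
    [[0,0,0],[0.33,0.007,-0.567],-0.2],
    [[0,0,0],[0.33,0.007,-0.567],-0.2],
    [[0,0,0],[0.33,0.007,-0.567],-0.2],
    [[0,0,0],[0.33,0.007,-0.567],-0.2],
    [[0,0,0],[0.33,0.007,-0.567],-0.2],
    [[0,0,0],[0.33,0.007,-0.567],-0.2],
    [[0,0,0],[0,0,0],-0.2]
  ]
}}

```text
time_s: 14.75
ee_pos: [0.533, -0.3165, 0.2826]
eef_rot: [-3.14, -0.528, -0.034]
force: [0.3, 0.0, -3.6]
grip_width: 0.0516
grip_force: 44.9
```

Run:
```python
from h import *
pre=tcp_for(SF+.14*N-.003*A); print(pre,rel(pre,RT),rel(pre+[0,0,.06],RT)[0])
```

```text
[ 0.60425883 -0.00219955  0.21758757] (array([  0.65, -10.55,   2.9 ]), array([-0.0171141 , -0.00183148,  0.00547493])) [  1.66 -10.55   1.18]
```

{"api": "send_rows", "payload": {
  "motion": [
    [[0.15,-0.5,0.1],[0,0,0],-0.2],
    [[0.15,-0.96,0.11],[0,0,0],-0.2],
    [[0.15,-0.96,0.11],[0,0,0],-0.2],
    [[0.15,-0.96,0.11],[0,0,0],-0.2],
    [[0.15,-0.96,0.11],[0,0,0],-0.2],
    [[0.15,-0.96,0.11],[0,0,0],-0.2],
    [[0.15,-0.96,0.11],[0,0,0],-0.2],
    [[0.15,-0.96,0.11],[0,0,0],-0.2],
    [[0.15,-0.96,0.11],[0,0,0],-0.2],
    [[0.15,-0.96,0.11],[0,0,0],-0.2],
    [[0.1,-0.96,0.1],[0,0,0],-0.2],
    [[0,-0.45,0],[0,0,0],-0.2]
  ]
}}

```text
time_s: 15.95
ee_pos: [0.6036, 0.0006, 0.2763]
eef_rot: [-3.141, -0.529, -0.035]
force: [-0.0, -0.3, -3.2]
grip_width: 0.0513
grip_force: 44.9
```

{"api": "send_rows", "payload": {
  "motion": [
    [[0,0,0],[0,0,0],-0.2],
    [[0,0,0],[0,0,0],-0.2],
    [[0,0,0],[0,0,0],-0.2]
  ]
}}

```text
time_s: 16.25
ee_pos: [0.6035, -0.0023, 0.2767]
eef_rot: [-3.142, -0.53, -0.036]
force: [0.5, -0.1, -3.1]
grip_width: 0.0515
grip_force: 44.9
```

Run:
```python
from h import *
pre=tcp_for(SF+.14*N-.003*A); print(rel(pre,RT))
o=get_obs();M=R.from_euler("xyz",o["eef_rot"])
print("pred foot",o["ee_pos"]+M.apply(F))
# where is the cartridge really: wrist + scene
ims=[]
for n in("wrist","scene"):
    c=camera(n);W=cloud(c);p=c["pixels"]
    hsv=cv2.cvtColor(p,cv2.COLOR_RGB2HSV);H,S,V=[hsv[...,i].astype(int) for i in range(3)]
    a=M.apply(R.from_euler("y",np.pi-.519).apply([0,0,1]))  # placeholder axis in world
    f=o["ee_pos"]+M.apply(F); cap=-RT.apply(0*F)+0
    ax=(ST-SF)/.15
    d=W-f; s=d@ax; rad=np.linalg.norm(d-s[...,None]*ax,axis=-1)
    m=(rad<.04)&(s>-.03)&(s<.1)
    q=W[m];print(n,m.sum())
    # fit cylinder r=.026 axis
    from scipy.optimize import least_squares
    def res(x):
        p0=f+x[:3]*[1,1,1]; u=ax+[x[3],x[4],x[5]]; u/=np.linalg.norm(u); dd=q-p0
        return np.r_[np.linalg.norm(dd-(dd@u)[:,None]*u,axis=1)-.0255, (p0-f)@ax*10]
    r=least_squares(res,np.zeros(6),loss="soft_l1",f_scale=.002); u=ax+r.x[3:];u/=np.linalg.norm(u)
    ss=(q-f-r.x[:3])@u
    print("offset",r.x[:3].round(4),"axis",u.round(3),"want",ax.round(3),"smin",np.percentile(ss,[.5,2,5]).round(4),np.abs(r.fun).mean())
    ims.append(cv2.resize(p[...,::-1] if n=="wrist" else p[150:300,180:380,::-1],(400,300)))
cv2.imwrite("pics/hold.png",np.hstack(ims))
```

```text
(array([-0.97, -0.01,  1.71]), array([ 0.00299185, -0.0162492 , -0.00521119]))
pred foot [ 0.69860817 -0.00574934  0.234059  ]
wrist 7623
offset [-0.0012  0.0008 -0.0022] axis [-0.87   0.021  0.492] want [-0.866  0.03   0.5  ] smin [0.002  0.0047 0.0095] 0.0012666079535559346
scene 964
offset [-0.0005  0.0004 -0.0009] axis [-0.873  0.028  0.487] want [-0.866  0.03   0.5  ] smin [0.0015 0.0028 0.0059] 0.0015022588721614219
```

View pics/hold.png

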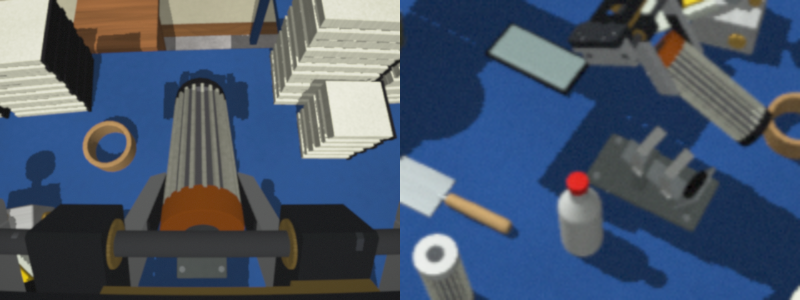

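The cartridge is held straight, with its foot and axis within about 2 mm of prediction. In the left view the cap is at (203,210); in the right view the cradle is at (655,180). Descending.

{"api": "send_rows", "payload": {
  "motion": [
    [[-0.49,0,0.85],[0,0,0],-0.2],
    [[-0.48,0,0.85],[0,0,0],-0.2],
    [[-0.6,0,0.34],[0,0,0],-0.2],
    [[-0.6,0,0.34],[0,0,0],-0.2],
    [[-0.6,0,0.34],[0,0,0],-0.2],
    [[-0.6,0,0.34],[0,0,0],-0.2],
    [[-0.6,0,0.34],[0,0,0],-0.2],
    [[-0.3,0,0.17],[0,0,0],-0.2],
    [[0,0,0],[0,0,0],-0.2],
    [[0,0,0],[0,0,0],-0.2]
  ]
}}

```text
time_s: 17.35
ee_pos: [0.548, -0.0001, 0.1205]
eef_rot: [3.141, -0.532, -0.035]
force: [0.6, 0.6, -3.1]
grip_width: 0.0516
grip_force: 44.9
```

Run:
```python
from h import *
o=get_obs();M=R.from_euler("xyz",o["eef_rot"])
d=o["ee_pos"]+M.apply(F)-SF;print("foot along N,A,Y (mm)",(np.array([d@N,d@A,d@RC.apply([0,1,0])])*1000).round(1),o["force"])
print(rel(tcp_for(SF-.003*A+.0*N),RT))
```

```text
foot along N,A,Y (mm) [28.1 -3.3  0.2] [ 0.57766571  0.62598877 -3.06765397]
(array([-0.8 ,  0.01,  0.46]), array([ 0.00019138, -0.02922018,  0.00129997]))
```

{"api": "send_rows", "payload": {
  "motion": [
    [[-0.2,0,0.115],[0,0,0],-0.2],
    [[-0.2,0,0.115],[0,0,0],-0.2],
    [[-0.15,0,0.085],[0,0,0],-0.2],
    [[-0.1,0,0.06],[0,0,0],-0.2],
    [[0,0,0],[0,0,0],-0.2],
    [[0,0,0],[0,0,0],-0.2]
  ]
}}

```text
time_s: 17.95
ee_pos: [0.5363, 0.0006, 0.1002]
eef_rot: [3.141, -0.531, -0.034]
force: [-0.1, 0.2, -2.5]
grip_width: 0.0517
grip_force: 44.9
```

{"api": "send_rows", "payload": {
  "motion": [
    [[-0.058,0,0.033],[0,0,0],-0.2],
    [[-0.058,0,0.033],[0,0,0],-0.2],
    [[0,0,0],[0,0,0],-0.2],
    [[0,0,0],[0,0,0],-0.2]
  ]
}}

```text
time_s: 18.35
ee_pos: [0.5345, 0.0006, 0.0969]
eef_rot: [3.141, -0.531, -0.034]
force: [2.6, -2.0, -1.4]
grip_width: 0.0516
grip_force: 44.8
```

{"api": "send_rows", "payload": {
  "motion": [
    [[-0.04,0,0.023],[0,0,0],-0.2],
    [[0.033,0,0.058],[0,0,0],-0.2],
    [[0,0,0],[0,0,0],-0.2],
    [[0,0,0],[0,0,0],-0.2]
  ]
}}

```text
time_s: 18.75
ee_pos: [0.536, 0.0002, 0.0953]
eef_rot: [3.141, -0.533, -0.035]
force: [2.3, -4.3, 1.6]
grip_width: 0.0516
grip_force: 44.8
```

Run:
```python
from h import *
o=get_obs();M=R.from_euler("xyz",o["eef_rot"])
d=o["ee_pos"]+M.apply(F)-SF;print("foot along N,A,Y (mm)",(np.array([d@N,d@A,d@RC.apply([0,1,0])])*1000).round(1),o["force"],o["force"]@N,o["force"]@A)
```

```text
foot along N,A,Y (mm) [ 0.4 -1.   0. ] [ 2.31679039 -4.29583607  1.55287301] 2.5776750047649433 1.358918059177405
```

{"api": "send_rows", "payload": {
  "motion": [
    [[-0.02,0.03,0.03],[0,0,0],-0.2],
    [[0,0,0],[0,0,0],-0.2],
    [[0,0,0],[0,0,0],0.13],
    [[0,0,0],[0,0,0],0.2],
    [[0,0,0],[0,0,0],0.3],
    [[0,0,0],[0,0,0],0.4],
    [[0,0,0],[0,0,0],0.4],
    [[0,0,0],[0,0,0],0.4],
    [[0,0,0],[0,0,0],0.4],
    [[0,0,0],[0,0,0],0.4]
  ]
}}

```text
time_s: 19.75
ee_pos: [0.535, -0.0002, 0.0933]
eef_rot: [3.142, -0.53, -0.034]
force: [0.2, 0.1, 0.4]
grip_width: 0.0658
grip_force: 0.0
```

```bash
cat >> h.py <<'E'
def seat(n):
    from scipy.optimize import least_squares
    c=camera(n);W=cloud(c);ax=(ST-SF)/.15;d=W-SF;s=d@ax;rad=np.linalg.norm(d-s[...,None]*ax,axis=-1)
    hsv=cv2.cvtColor(c["pixels"],cv2.COLOR_RGB2HSV)
    q=W[(rad<.034)&(s>.085)&(s<.17)&(hsv[...,1]>(150 if n!="x" else 0))&(hsv[...,0]<30)]
    q2=W[(rad<.034)&(s>.035)&(s<.165)&((d@N)>.008)]
    def res(x):
        u=ax+x[3:];u/=np.linalg.norm(u);dd=q2-SF-x[:3];return np.r_[np.linalg.norm(dd-(dd@u)[:,None]*u,axis=1)-.0255,x[:3]@ax*10]
    r=least_squares(res,np.zeros(6),loss="soft_l1",f_scale=.002);u=ax+r.x[3:];u/=np.linalg.norm(u)
    so=(q-SF-r.x[:3])@u
    print(n,len(q),len(q2),"off",r.x[:3].round(4),"axis err",(u-ax).round(3),"orange s",np.percentile(so,[2,50,98]).round(4) if len(q) else None)
    return c
E
python3 - <<'E'
from h import *
a=seat("scene");b=seat("wrist")
print(get_obs()["force"],get_obs()["grip_force"])
cv2.imwrite("pics/seat.png",np.hstack([cv2.resize(b["pixels"][...,::-1],(400,300)),cv2.resize(a["pixels"][180:300,220:380,::-1],(400,300))]))
E
```

```text
scene 124 703 off [-0.0013 -0.0004 -0.0023] axis err [ 0.006 -0.003  0.009] orange s [0.1336 0.1433 0.1518]
wrist 6227 15941 off [-0.0019 -0.0003 -0.0032] axis err [ 0.005 -0.001  0.008] orange s [0.1352 0.149  0.1515]
[ 0.30922157  0.35156201 -0.50763825] 0.0
```

View pics/seat.png

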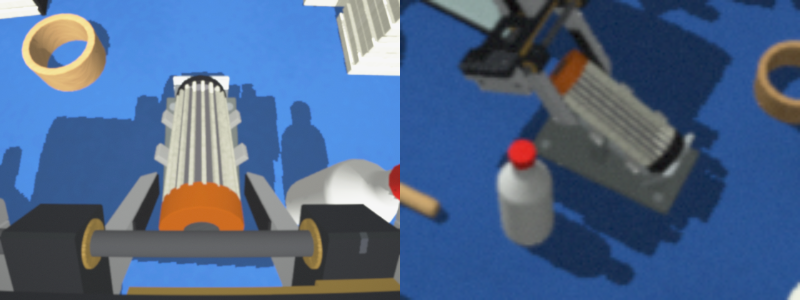

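The cartridge is seated: in the left view the cap is at (200,210) and the foot is against the stop at (200,80), with residuals of about 3 mm. Retreating along the tool axis.

{"api": "send_rows", "payload": {
  "motion": [
    [[0,0,-0.2],[0,0,0],0.4],
    [[0,0,-0.4],[0,0,0],0.4],
    [[0,0,-0.7],[0,0,0],0.4],
    [[0,0,-0.9],[0,0,0],0.4],
    [[0,0,-0.9],[0,0,0],0.4],
    [[0,0,-0.9],[0,0,0],0.4],
    [[0,0,-0.9],[0,0,0],0.4],
    [[-0.4,0,-0.7],[0,0,0],0.4],
    [[-0.4,0,-0.7],[0,0,0],0.4],
    [[0,0,0],[0,0,0],0.4],
    [[0,0,0],[0,0,0],0.4]
  ]
}}

```text
time_s: 20.95
ee_pos: [0.4189, 0.0037, 0.2446]
eef_rot: [3.141, -0.532, -0.034]
force: [0.4, 0.0, -0.6]
grip_width: 0.0658
grip_force: 0.0
```

{"api": "send_rows", "payload": {
  "motion": [
    [[0,0,0],[0,-0.88,0],0.2],
    [[0,0,0],[0,-0.88,0],0.2],
    [[0,0,0],[0,-0.88,0],0.2],
    [[0,0,0],[0,-0.88,0],0.2],
    [[0,0,0],[0,-0.88,0],0.2],
    [[0,0,0],[0,0,-0.9],0.2],
    [[0,0,0],[0,0,-0.9],0.2],
    [[0,0,0],[0,0,-0.9],0.2],
    [[0,0,0],[0,0,-0.9],0.2],
    [[0,0,0],[0,0,-0.9],0.2],
    [[0,0,0],[0,0,-0.9],0.2],
    [[0,0,0],[0,0,-0.9],0.2]
  ]
}}

```text
time_s: 22.15
ee_pos: [0.4193, 0.0037, 0.2431]
eef_rot: [3.141, -0.0, 0.726]
force: [-0.5, 1.1, 0.2]
grip_width: 0.0562
grip_force: 0.0
```

Run:
```python
from h import *
o=get_obs();print(o["ee_pos"],o["eef_rot"],o["qpos"].round(2))
seat("scene");print(lever("scene")[1])
RL=R.from_euler("xyz",[np.pi,0,.8]);print(rel([.4919,.2346,.22],RL))
```

```text
[0.41926563 0.00372037 0.24306541] [ 3.14105905e+00 -4.89234815e-04  7.25986533e-01] [-0.08 -0.03  1.81 -0.    1.36  0.77]
scene 140 688 off [-0.001   0.0006 -0.0018] axis err [ 0.003 -0.019  0.005] orange s [0.1348 0.1445 0.1518]
[(np.int64(97), array([0.5284, 0.2753, 0.0958]), 0.957), (np.int64(23), array([0.4268, 0.3455, 0.076 ]), -0.252), (np.int64(34), array([0.495 , 0.2281, 0.1364]), 0.956)]
(array([ 6.91, -4.16,  0.77]), array([ 0.00499924, -0.00489971, -0.63877973]))
```

{"api": "send_rows", "payload": {
  "motion": [
    [[0.98,-0.59,0.1],[0,0,0],0.2],
    [[0.98,-0.59,0.1],[0,0,0],0.2],
    [[0.98,-0.59,0.1],[0,0,0],0.2],
    [[0.98,-0.59,0.1],[0,0,0],0.2],
    [[0.98,-0.59,0.1],[0,0,0],0.2],
    [[0.98,-0.59,0.1],[0,0,0],0.2],
    [[0.98,-0.59,0.1],[0,0,0],0.2],
    [[0,0,0],[0,0,-0.6],0.2],
    [[0,0,0],[0,0,-0.6],0.2],
    [[0,0,0],[0,0,0],0.2]
  ]
}}

```text
time_s: 23.25
ee_pos: [0.4916, 0.233, 0.2222]
eef_rot: [3.14, -0.0, 0.864]
force: [0.3, 0.3, 0.3]
grip_width: 0.0567
grip_force: 0.0
```

Run:
```python
from h import *
c,o=lever();print(o);k=o[2][1]
print(get_obs()["ee_pos"],get_obs()["eef_rot"],rel([k[0]-.001,k[1]-.001,.105]))
```

```text
[(np.int64(1205), array([0.5214, 0.2712, 0.0952]), 0.894), (np.int64(348), array([0.4299, 0.3485, 0.0736]), -0.281), (np.int64(632), array([0.4935, 0.2358, 0.136 ]), 0.898)]
[0.49164471 0.23280915 0.22249822] [ 3.14013085e+00 -4.96200260e-04  8.61802700e-01] (array([ 0.07, -0.03,  3.92]), None)
```

{"api": "send_rows", "payload": {
  "motion": [
    [[0.07,-0.03,0.9],[0,0,0],0.2],
    [[0,0,1],[0,0,0],0.2],
    [[0,0,1],[0,0,0],0.2],
    [[0,0,0.9],[0,0,0],0.2],
    [[0,0,0],[0,0,0],0.2],
    [[0,0,0],[0,0,0],-0.7],
    [[0,0,0],[0,0,0],-0.7],
    [[0,0,0],[0,0,0],-0.7],
    [[0,0,0],[0,0,0],-0.7],
    [[0,0,0],[0,0,0],-0.7],
    [[0,0,0],[0,0,0],-0.7]
  ],
  "squeeze": 10
}}

```text
time_s: 24.4
ee_pos: [0.4927, 0.235, 0.11]
eef_rot: [3.139, -0.002, 0.866]
force: [-1.3, -0.2, 5.6]
grip_width: 0.0238
grip_force: 10.0
```

{"api": "send_rows", "payload": {
  "motion": [
    [[0,0,-0.1],[0,0,0],-0.7],
    [[0.006,-0.2,0],[0,0,0.5],-0.7],
    [[0.006,-0.2,0],[0,0,0.5],-0.7],
    [[0.006,-0.2,0],[0,0,0.5],-0.7],
    [[0.006,-0.2,0],[0,0,0.5],-0.7],
    [[0.006,-0.2,0],[0,0,0.5],-0.7],
    [[0.006,-0.2,0],[0,0,0.5],-0.7],
    [[0.006,-0.2,0],[0,0,0.5],-0.7],
    [[0.006,-0.2,0],[0,0,0.5],-0.7],
    [[0.006,-0.2,0],[0,0,0.5],-0.7],
    [[0.006,-0.2,0],[0,0,0.5],-0.7],
    [[0,0,0],[0,0,0],-0.7]
  ]
}}

```text
time_s: 25.6
ee_pos: [0.4585, 0.2846, 0.1114]
eef_rot: [3.14, 0.004, 0.264]
force: [-13.8, -2.1, -0.2]
grip_width: 0.0237
grip_force: 10.0
```

Run:
```python
from h import *
o=get_obs();t=o["ee_pos"];print(o["qpos"].round(2),o["force"],"lever dir",np.arctan2(AX[1]-t[1],AX[0]-t[0]),np.hypot(*(AX-t[:2])))
for a in (.1,0.,-.1,-.2,-.28): print(a,rel([*(AX-.1*np.array([np.cos(a),np.sin(a)])),t[2]])[0])
```

```text
[ 0.49  0.38  1.65 -0.    1.12  1.8 ] [-13.80909856  -2.11725345  -0.21603649] lever dir 0.282799906804917 0.10009787185938544
0.1 [ 0.05 -0.61 -0.  ]
0.0 [ 0.12 -0.93 -0.  ]
-0.1 [ 0.22 -1.25 -0.  ]
-0.2 [ 0.36 -1.55 -0.  ]
-0.28 [ 0.48 -1.79 -0.  ]
```

{"api": "send_rows", "payload": {
  "motion": [
    [[-0.08,-0.2,0],[0,0,0.5],-0.7],
    [[0.006,-0.2,0],[0,0,0.5],-0.7],
    [[0.006,-0.2,0],[0,0,0.5],-0.7],
    [[0.006,-0.2,0],[0,0,0.5],-0.7],
    [[0.006,-0.2,0],[0,0,0.5],-0.7],
    [[0.006,-0.2,0],[0,0,0.5],-0.7],
    [[0.006,-0.2,0],[0,0,0.5],-0.7],
    [[0,0,0],[0,0,0],-0.7],
    [[0,0,0],[0,0,0],-0.7]
  ]
}}

```text
time_s: 26.5
ee_pos: [0.4546, 0.3259, 0.1115]
eef_rot: [3.14, 0.001, -0.154]
force: [-5.9, 2.9, -3.4]
grip_width: 0.0236
grip_force: 10.0
```

Run:
```python
from h import *
c,l=lever();print(l)
o=get_obs();t=o["ee_pos"];print(o["qpos"].round(2),o["force"],"lever dir",np.arctan2(AX[1]-t[1],AX[0]-t[0]),np.hypot(*(AX-t[:2])))
for a in (-.2,-.28): print(a,rel([*(AX-.1*np.array([np.cos(a),np.sin(a)])),t[2]])[0])
```

```text
[(np.int64(3146), array([0.5052, 0.3195, 0.0951]), -0.141), (np.int64(1), array([0.4112, 0.3497, 0.0738]), -0.253), (np.int64(1090), array([0.4608, 0.3253, 0.1359]), -0.136)]
[ 0.56  0.41  1.6  -0.    1.13  2.28] [-6.49231715  2.03551219 -2.48172823] lever dir -0.1326286361427241 0.10088870479945293
-0.2 [ 0.03 -0.23 -0.  ]
-0.28 [ 0.06 -0.49 -0.  ]
```

{"api": "send_rows", "payload": {
  "motion": [
    [[0,-0.17,0],[0,0,0.2],-0.7],
    [[0.02,-0.17,0],[0,0,0.2],-0.7],
    [[0.02,-0.15,0],[0,0,0],-0.7],
    [[0,0,0],[0,0,0],-0.7],
    [[0,0,0],[0,0,0],-0.7]
  ]
}}

```text
time_s: 27.05
ee_pos: [0.4586, 0.3401, 0.1115]
eef_rot: [3.141, 0.0, -0.202]
force: [-6.0, 1.4, -3.9]
grip_width: 0.0236
grip_force: 10.0
```

{"api": "send_rows", "payload": {
  "motion": [
    [[0,0,0],[0,0,0],-0.3],
    [[0,0,0],[0,0,0],0],
    [[0,0,0],[0,0,0],0.2],
    [[0,0,0],[0,0,0],0.2],
    [[0,0,-0.7],[0,0,0],0.2],
    [[0,0,-1],[0,0,0],0.2],
    [[0,0,-1],[0,0,0],0.2],
    [[0,0,-0.5],[0,0,0],0.2],
    [[0,0,0],[0,0,0],0.2],
    [[0,0,0],[0,0,0],0.2]
  ]
}}

```text
time_s: 28.05
ee_pos: [0.4594, 0.3399, 0.2075]
eef_rot: [3.142, -0.002, -0.202]
force: [0.6, 0.1, 0.3]
grip_width: 0.0566
grip_force: 0.0
```

Run:
```python
from h import *
c,l=lever();print(l); a=lever("scene"); print(a[1]); seat("scene"); print(get_obs()["ee_pos"],get_obs()["force"])
cv2.imwrite("pics/end.png",np.hstack([cv2.resize(c["pixels"][...,::-1],(400,300)),cv2.resize(a[0]["pixels"][100:280,200:440,::-1],(400,300))]))
```

```text
[(np.int64(1331), array([0.5049, 0.3272, 0.0951]), -0.288), (np.int64(135), array([0.4171, 0.3515, 0.0734]), -0.276), (np.int64(563), array([0.4612, 0.3395, 0.1359]), -0.282)]
[(np.int64(95), array([0.5098, 0.3214, 0.0954]), -0.197), (np.int64(21), array([0.4261, 0.348 , 0.0734]), -0.27), (np.int64(33), array([0.4599, 0.3345, 0.137 ]), -0.228)]
scene 142 692 off [-0.0011  0.0001 -0.0019] axis err [ 0.003 -0.012  0.005] orange s [0.1339 0.1443 0.1519]
[0.4591807  0.33981426 0.20692208] [ 0.26926693  0.94051859 -0.71168961]
```

View pics/end.png

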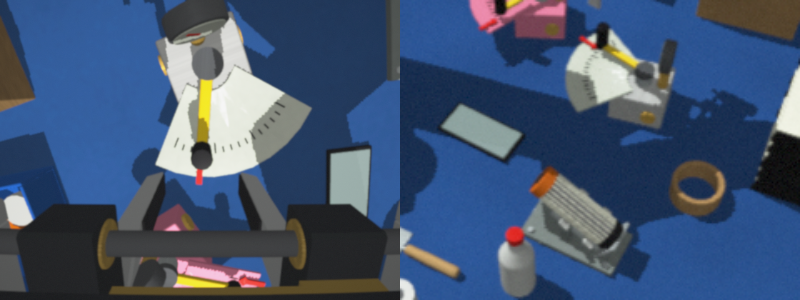

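In the left view the pointer tip (199,177) is directly beyond the knob (202,155) along the arm, so the lever is lined up. In the right view the cartridge is still in the cradle at (580,210). The robot is clear of everything, so I'm handing in.

```bash
python3 -c "
from station import *
print(hand_in())"
```

```text
the job is handed in; nothing more can be done
None
```

The job is handed in: I swung the lever shut, laid the orange-capped cartridge in the cradle about 3 mm from its seated place, and opened the lever to within about 0.01 rad of the red pointer. I steered clear of the bystanders but did not re-measure them, and the hand-in returned no verdict.

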